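# Line up casting flasks by size on the dewaxing rack

## Robot

A 6-joint arm with a two-finger parallel gripper is mounted at the origin on the work surface. World frame = base frame: x ahead of the robot, y to its left, z up, the work surface at z = 0. Lengths are in m, angles in degrees, forces in N, time in s.
With the tool pointing down it reaches from about 0.375 to 0.9 m from the base axis. Payload 3.1 kg.
Tool frame: the origin (TCP) lies on the centre line of the jaws, within the pads' length; the fingertips stand 8 mm ahead of it and the grasp point (between the pads) lies 11 mm behind it; z points along the fingers, y is the line along which they close (so a half turn about z gives the same grasp; the last joint's range is limited). The gripper opens to 87 mm and grips with 3 to 60 N. Pads are 19 mm wide; open, the fingers measure 117 mm over their backs; the gripper's body (75 mm by 190 mm) begins 51 mm behind the grasp point.
Start: joints at [63.054, 30.224, 82.088, -0, 67.689, -10.227], TCP at [0.18, 0.599, 0.231] pointing down, gripper open.
Joint ranges: [-176.69, 176.69], [-43.24, 126.21], [12.49, 139.97], [-82, 262], [0, 151.66], [-163.58, 163.58]. Speed limits (degrees/s): [159.86, 159.86, 180, 180, 180, 180].

## Interface

Orientations are given as a 3x3 rotation matrix whose columns are the frame's x, y, z axes.
In Python, from rig import * gives the robot as it stands.
- The arm moves only by the tool step_arm, never from a script. Its argument "targets" is a list of rows, each a list of 5 numbers: the opening, from -1 (shut) to 1 (fully open), then the shift along the world's x, y, z normalised to -1 to 1, where 1 is 0.25 m, then the turn about the world's z normalised to -1 to 1, where 1 is 180 degrees. In form: [[fingers, x, y, z, turn], ...]. A call has 1 to 20 rows; each row is the pose to reach, as a shift and turn from the pose commanded when the call began, turning the shorter way round; what a row does not reach only later rows make up. A row lasts 1/10 s, in which the tool goes at most 50 mm and 8.59 degrees, less where a joint would pass 70% of its speed; a pose out of reach is approached as far as the arm can. A call with a number of a shift or a turn outside -1 to 1 is refused whole. A call with a gripper value outside its range is refused whole. The fingers move at their own pace and stop on an object; the grip force is fixed at half the most. Time passes only in rows, so rows that repeat a pose let the fingers close. It gives the time, the measured TCP pose, the force, the opening and the grip force at its end, in the units of the state.
- read_state(): the state, without advancing time (a new reading comes with each control period).
- capture(name): name is "scene" or "top"; returns a dict with "color" (420x560x3 uint8, red, green, blue), "mtx" (3x3 intrinsics, pixels), "pose" (4x4, takes a point from camera to world coordinates). Camera axes: x right, y down, z forward; pixel columns grow to the right and rows downward; lengths in m; the calibration is good to about 2 mm. A picture is of the moment at which its call begins. There is no depth.
- hand_in(): hands the job in; it is judged then, once.
The state is a dict: "time_s": time; "joint_positions": joint angles; "qvel": joint speeds; "tau": joint torques, N m; "position": TCP position; "tcp_rot": TCP orientation; "force": force on the tool from outside, world axes, zero at the start; "moment": the same for the moment, N m; "opening": opening from 0.0 (shut) to 1.0 (fully open); "grasp_force": force on a finger pad.
Only numpy, scipy, OpenCV 4.12 (cv2) and the standard library are available. Lean on these libraries where they do the work, as an engineer would, in place of code of your own. Each camera call takes 0.05 s, during which the arm holds its last target. There are 200 camera calls.

## Task

Load the dewaxing rack for casting: stand the four plaster-filled casting flasks on its four setters, one on each and centred over the drain hole, in order of size with the smallest at the end nearest the flask tongs, where the first will be drawn, and the largest at the far end. The plaster is brittle, so keep the flasks upright and set each one down gently, leave them all standing free, and leave the tongs where they lie.

Things in the scene. Friction and masses are not known exactly. Their poses are not given: they have to be found in the camera images.
- flask_1: The smallest of four casting flasks: upright steel cylinder, 38 mm diameter, 50 mm tall, filled with white plaster investment (white disc inside a thin steel rim seen from above; dark heat-stained band round the foot). Loose (0.1 to 0.75 kg by size), standing upright on the bench, mouth down. Origin at the centre of its underside, z up along its axis.
- flask_2: The second smallest of four casting flasks: upright steel cylinder, 46 mm diameter, 62 mm tall, filled with white plaster investment (white disc inside a thin steel rim seen from above; dark heat-stained band round the foot). Loose (0.1 to 0.75 kg by size), standing upright on the bench, mouth down. Origin at the centre of its underside, z up along its axis.
- flask_3: The second largest of four casting flasks: upright steel cylinder, 54 mm diameter, 75 mm tall, filled with white plaster investment (white disc inside a thin steel rim seen from above; dark heat-stained band round the foot). Loose (0.1 to 0.75 kg by size), standing upright on the bench, mouth down. Origin at the centre of its underside, z up along its axis.
- flask_4: The largest of four casting flasks: upright steel cylinder, 63 mm diameter, 90 mm tall, filled with white plaster investment (white disc inside a thin steel rim seen from above; dark heat-stained band round the foot). Loose (0.1 to 0.75 kg by size), standing upright on the bench, mouth down. Origin at the centre of its underside, z up along its axis.
- setter_a: One of four alike square sand-coloured ceramic setters, 84 x 84 x 12 mm, with a 22 mm drain hole in the middle, lying fixed in a row on the dewaxing rack, 100 mm from centre to centre; which of them lies where in the row changes from start to start. Origin at the centre of its underside, 42 mm above the bench; its top face is 54 mm above the bench.
- setter_b: One of four alike square sand-coloured ceramic setters, 84 x 84 x 12 mm, with a 22 mm drain hole in the middle, lying fixed in a row on the dewaxing rack, 100 mm from centre to centre; which of them lies where in the row changes from start to start. Origin at the centre of its underside, 42 mm above the bench; its top face is 54 mm above the bench.
- setter_c: One of four alike square sand-coloured ceramic setters, 84 x 84 x 12 mm, with a 22 mm drain hole in the middle, lying fixed in a row on the dewaxing rack, 100 mm from centre to centre; which of them lies where in the row changes from start to start. Origin at the centre of its underside, 42 mm above the bench; its top face is 54 mm above the bench.
- setter_d: One of four alike square sand-coloured ceramic setters, 84 x 84 x 12 mm, with a 22 mm drain hole in the middle, lying fixed in a row on the dewaxing rack, 100 mm from centre to centre; which of them lies where in the row changes from start to start. Origin at the centre of its underside, 42 mm above the bench; its top face is 54 mm above the bench.
- rack: Dewaxing rack, fixed: low dark steel frame over an aluminium drip pan, 112 mm deep (its x) and 420 mm long (its y), with a wire handle at each end (478 mm over all), carrying the four setters in one row along its y axis, their centres at y = -150, -50, 50, 150 mm on its x = 0 line. Origin at the centre of its underside on the bench; z up.
- flask_tongs: Flask tongs: dark steel scissor tongs, 370 mm long, about 80 mm wide and 12 mm high, lying flat and pointing roughly along world x, on the bench beyond the left (+y) or the right (-y) end of the rack (this changes; a wooden-handled brush lies beyond the other end). Origin on the bench under the middle of their length; x along them towards the jaws. Loose.
There are look-alikes about, which are no part of the job. What is shaped like the flask_2 but red is not meant.

How it is judged:
By the outcome, as a careful person would: the job done as asked, in the order asked, and still so for the second after the job is handed in, with the robot touching nothing.
It also fails if it takes over 104 s, if anything falls off the work surface, if the arm or the gripper's body presses on something with over 40 N, if the wrist force passes 120 N, or if a joint passes its speed limit or range.

## Working session

There is one attempt and no reset: what is moved stays moved. The work goes in short steps, Python scripts to look and compute and a tool call to move; the robot and the scene stay as the last step left them, time stands still between calls to the robot, and variables do not carry over. Pictures are saved under pics/ and viewed, at most 14 in all, crops included, and the job is handed in when it is done.

Besides the shell and the picture viewer there is one more tool, called after "Emit:" as a command line: name --pt "numbers of a row" for each row, then --argument value for the rest. step_arm: Moves the arm, as the interface text tells. Scaled input: -1 to 1 covers 0.25 m each way for a shift and 180 degrees each way for a turn. Its arguments: {"type":"object","properties":{"targets":{"type":"array","items":{"type":"array","items":{"type":"number"}}}},"required":["targets"]}

```bash
mkdir -p pics; python3 - <<'E'
from rig import *
import cv2,numpy as np
for n in("top","scene"):
    c=capture(n); cv2.imwrite(f"pics/{n}0.png",c["color"][:,:,::-1]); np.savez(f"{n}0.npz",**c); print(n,c["mtx"].round(1).tolist(),c["pose"].round(3).tolist())
s=read_state();print(s)
E
```

```text
top [[400.8, 0.0, 278.0], [0.0, 400.8, 207.1], [0.0, 0.0, 1.0]] [[0.054, -0.978, 0.201, 0.29], [-0.999, -0.055, 0.004, -0.001], [0.007, -0.201, -0.98, 1.323], [0.0, 0.0, 0.0, 1.0]]
scene [[426.8, 0.0, 284.8], [0.0, 426.8, 216.0], [0.0, 0.0, 1.0]] [[0.453, 0.741, -0.495, 1.099], [0.892, -0.378, 0.249, -0.271], [-0.003, -0.554, -0.832, 0.973], [0.0, 0.0, 0.0, 1.0]]
{'time_s': 0.1, 'joint_positions': array([ 6.30545098e+01,  3.02728651e+01,  8.21496411e+01, -3.17304525e-03,
        6.76910607e+01, -1.02286130e+01]), 'qvel': array([-0.02445548, -0.19282453, -0.14177874,  0.07569798,  0.11719661,
       -0.0106136 ]), 'tau': array([-9.97366874e-05, -4.40986562e+01, -1.77152038e+01,  6.35259342e-02,
        5.32573136e-02, -3.73590797e-05]), 'position': array([0.17947326, 0.59798845, 0.22967449]), 'tcp_rot': array([[-9.57743740e-01,  2.87621629e-01, -8.52508200e-04],
       [ 2.87622734e-01,  9.57742115e-01, -1.79014979e-03],
       [ 3.01597209e-04, -1.95970549e-03, -9.99998034e-01]]), 'force': array([-0.1152177 , -0.12003739, -0.56118259]), 'moment': array([-0.00497095,  0.05802073,  0.03125555]), 'grasp_force': 0.0, 'opening': 0.998948954803245}
```

View pics/top0.png

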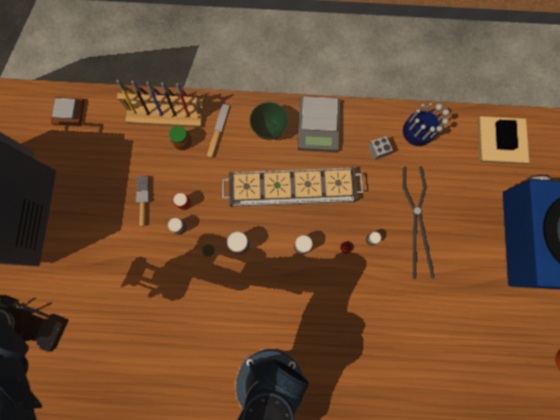

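View pics/scene0.png

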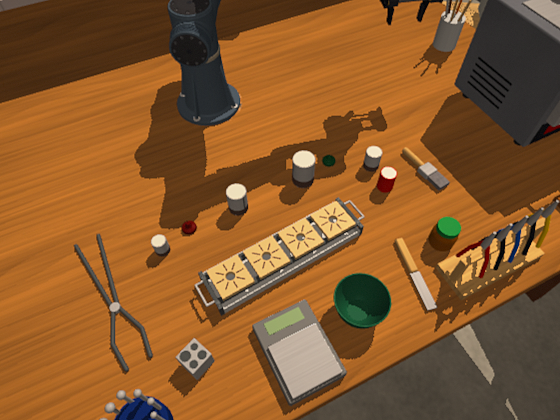

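Top view: white flasks at (237,242), (304,244), (375,238) and (176,226). Look-alikes are the red cylinder (181,201), the small red item (346,247) and the green one (208,250). The setters run from (247,186) to (338,183), and the tongs are at (418,220), i.e. the −y side, so the smallest goes at the −y end.

```bash
cat > h.py <<'E'
import cv2,numpy as np
def ray(c,u,v,z):
    K,P=c["mtx"],c["pose"]; d=P[:3,:3]@np.linalg.solve(K,[u,v,1.]); o=P[:3,3]
    return (o+d*(z-o[2])/d[2])[:2]
def proj(c,p):
    P=c["pose"]; q=c["mtx"]@(P[:3,:3].T@(np.asarray(p)-P[:3,3])); return q[:2]/q[2]
def white(c,u,v,r=17,S=8):
    """top-disc: grow region of bright unsaturated pixels near u,v; ellipse centre"""
    u,v=int(u),int(v); a=c["color"][v-r:v+r+1,u-r:u+r+1].astype(np.uint8)
    a=cv2.resize(a,None,fx=S,fy=S,interpolation=cv2.INTER_CUBIC); h=cv2.cvtColor(a,cv2.COLOR_RGB2HSV)
    m=((h[...,2]>150)&(h[...,1]<90)).astype(np.uint8)
    cs,_=cv2.findContours(m,cv2.RETR_EXTERNAL,cv2.CHAIN_APPROX_NONE); k=max(cs,key=cv2.contourArea)
    (x,y),ax,_=cv2.fitEllipse(cv2.convexHull(k)); 
    return u-r+(x+.5)/S-.5, v-r+(y+.5)/S-.5, ax[0]/S,ax[1]/S
E
python3 - <<'E'
from h import *
T=dict(np.load("top0.npz"));S=dict(np.load("scene0.npz"))
for n,h,d,t,s in [(1,.05,38,(375,238),(159,241)),(2,.062,46,(176,225),(373,153)),(3,.075,54,(304,244),(236,191)),(4,.09,63,(237,242),(303,159))]:
    for c,p in((T,t),(S,s)):
        e=white(c,*p); xy=ray(c,e[0],e[1],h)
        rng=np.linalg.norm(c["pose"][:3,3]-[*xy,h])
        print(n,d,np.round(e,1),xy.round(4),"major mm",round(e[3]*rng/c["mtx"][0,0]*1e3,1))
for nm,c,ps in(("T",T,[(247,186),(277.5,185),(308,184),(338,183)]),("S",S,[(334,218.5),(300.5,237),(267,256.5),(231,276)])):
    for p in ps: print(nm,p,ray(c,*p,.054).round(4))
a=T["color"][150:270,140:440];b=S["color"][130:320,130:430]
cv2.imwrite("pics/c0.png",cv2.resize(a,None,fx=2.6,fy=2.6,interpolation=2)[:,:,::-1])
cv2.imwrite("pics/c1.png",cv2.resize(b,None,fx=2.6,fy=2.6,interpolation=2)[:,:,::-1])
E
```

```text
1 38 [374.8 237.3  10.9  11.8] [ 0.4701 -0.3102] major mm 38.9
1 38 [158.  240.3  12.3  15.7] [ 0.471  -0.3117] major mm 41.1
2 46 [174.3 224.3  13.4  14.1] [0.4748 0.3304] major mm 46.5
2 46 [373.9 151.5  11.7  16.2] [0.4757 0.3267] major mm 47.6
3 54 [303.1 243.1  16.6  17. ] [ 0.4357 -0.0804] major mm 53.3
3 54 [235.6 191.   16.2  20.4] [ 0.4359 -0.0827] major mm 54.2
4 63 [236.6 241.   19.6  20. ] [0.4292 0.1257] major mm 62.1
4 63 [303.6 158.6  17.5  22.8] [0.4296 0.1231] major mm 62.9
T (247, 186) [0.615  0.1092]
T (277.5, 185) [0.6239 0.0099]
T (308, 184) [ 0.6329 -0.0896]
T (338, 183) [ 0.6418 -0.1876]
S (334, 218.5) [0.617  0.1125]
S (300.5, 237) [0.6268 0.0095]
S (267, 256.5) [ 0.6384 -0.089 ]
S (231, 276) [ 0.6468 -0.1874]
```

View pics/c0.png

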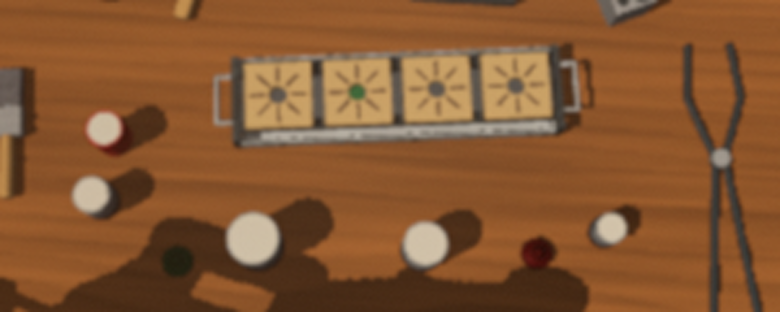

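View pics/c1.png

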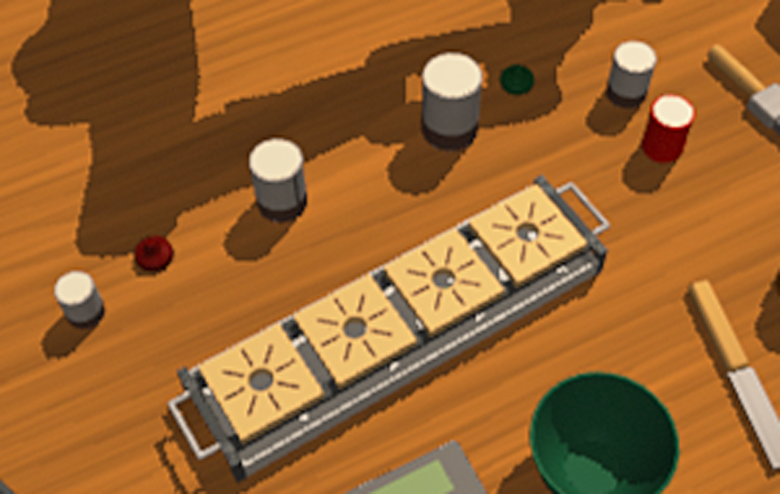

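The crops confirm the choice: four white-topped steel flasks with major axes of 38.9, 46.5, 53.3 and 62.1 mm. The red cylinder sits close to flask_2, so I'll grasp flask_2 with the fingers closing across that line, which is the current yaw. Next I'll fit the rack.

```bash
python3 - <<'E'
from h import *
for n in("top0","scene0"):
    c=dict(np.load(n+".npz")); s=1000 # px/m, window x .5-.75, y -.3-.25
    w,h=550,250
    P=c["pose"]; A=np.array([[0,1/s,-.3],[1/s,0,.5],[0,0,1]]) # (col,row)-> X=.5+row/s,Y=-.3+col/s
    A=np.array([[0,1/s,.5],[1/s,0,-.3],[0,0,1]])
    Rt=np.c_[P[:3,:3].T,-P[:3,:3].T@P[:3,3]]
    H=c["mtx"]@np.c_[Rt[:,0],Rt[:,1],Rt[:,2]*.054+Rt[:,3]]@A
    im=cv2.warpPerspective(c["color"],H,(w,h),flags=cv2.INTER_CUBIC|cv2.WARP_INVERSE_MAP)
    hsv=cv2.cvtColor(im,cv2.COLOR_RGB2HSV); m=((hsv[...,2]>150)&(hsv[...,1]<150)&(hsv[...,1]>60)).astype(np.uint8)
    m=cv2.morphologyEx(m,cv2.MORPH_OPEN,np.ones((7,7)))
    cs,_=cv2.findContours(m,cv2.RETR_EXTERNAL,cv2.CHAIN_APPROX_SIMPLE)
    C=[]
    for k in cs:
        if cv2.contourArea(k)>4000:
            r=cv2.minAreaRect(k); C.append((.5+r[0][1]/s,-.3+r[0][0]/s)); print(n,np.round(C[-1],4),np.round(r[1],1),round(r[2],1))
    C=np.array(sorted(C,key=lambda q:q[1])); 
    if len(C)==4:
        f=np.polyfit([-150,-50,50,150],C,1); print("dir",f[0]*1e3,"centre",f[1],"yaw",np.degrees(np.arctan2(-f[0][0],f[0][1])))
E
```

```text
top0 [ 0.6449 -0.1875] [87.  85.3] 84.3
top0 [ 0.6349 -0.0884] [86.5 85.5] 84.8
top0 [0.6253 0.0113] [86.8 85.6] 84.3
top0 [0.6161 0.1107] [86.6 84.3] 84.6
dir [-0.09622417  0.99401773] centre [ 0.63029783 -0.03846276] yaw 5.5291910890143
scene0 [ 0.6435 -0.1898] [87.9 86.2] 84.6
scene0 [ 0.6337 -0.0899] [88.2 85.9] 84.4
scene0 [0.6242 0.0095] [88.5 86. ] 84.4
scene0 [0.6147 0.1085] [88.6 85.8] 84.8
dir [-0.09598134  0.99437502] centre [ 0.62903045 -0.04042943] yaw 5.513353983458889
```

Emit:
step_arm --pt "1 0.2 -0.1 0 0" --pt "1 0.4 -0.3 0 0" --pt "1 0.6 -0.5 0 0" --pt "1 0.75 -0.7 0 0" --pt "1 0.9 -0.85 -0.1 0" --pt "1 0.96 -0.96 -0.2 0" --pt "1 0.96 -0.96 -0.2 0" --pt "1 0.96 -0.96 -0.2 0" --pt "1 0.96 -0.96 -0.2 0"

```text
time_s: 1.0
position: [0.42, 0.3573, 0.1797]
tcp_rot: [[-0.957, 0.291, -0.002], [0.291, 0.957, -0.001], [0.002, -0.001, -1.0]]
force: [0.1, 0.2, 1.4]
opening: 1.0
grasp_force: 0.0
```

Emit:
step_arm --pt "1 0.1 -0.06 0 0" --pt "1 0.22 -0.12 0 0" --pt "1 0.22 -0.12 0 0" --pt "1 0.22 -0.12 -0.1 0" --pt "1 0.22 -0.12 -0.2 0" --pt "1 0.22 -0.12 -0.3 0" --pt "1 0.22 -0.12 -0.4 0" --pt "1 0.22 -0.12 -0.48 0" --pt "1 0.22 -0.12 -0.55 0" --pt "1 0.22 -0.12 -0.6 0" --pt "1 0.22 -0.12 -0.62 0" --pt "1 0.22 -0.12 -0.62 0"

```text
time_s: 2.2
position: [0.4741, 0.3292, 0.0253]
tcp_rot: [[-0.958, 0.287, -0.001], [0.287, 0.958, -0.0], [0.001, -0.0, -1.0]]
force: [0.5, 0.2, 0.6]
opening: 1.001
grasp_force: 0.0
```

Emit:
step_arm --pt "0.4 0 0 0 0" --pt "0 0 0 0 0" --pt "-1 0 0 0 0" --pt "-1 0 0 0 0" --pt "-1 0 0 0 0" --pt "-1 0 0 0 0" --pt "-1 0 0 0 0" --pt "-1 0 0 0 0" --pt "-1 0 0 0 0" --pt "-1 0 0 0 0"

```text
time_s: 3.2
position: [0.4749, 0.3286, 0.0257]
tcp_rot: [[-0.958, 0.288, 0.0], [0.288, 0.958, 0.0], [-0.0, 0.0, -1.0]]
force: [-0.8, 0.2, 2.8]
opening: 0.522
grasp_force: 30.0
```

Emit:
step_arm --pt "-1 0 0 0.03 0" --pt "-1 0 0 0.08 0" --pt "-1 0 0 0.16 0" --pt "-1 0 0 0.26 0" --pt "-1 0 0 0.36 0" --pt "-1 0 0 0.46 0" --pt "-1 0 0 0.54 0" --pt "-1 0 -0.05 0.6 0" --pt "-1 0 -0.12 0.6 -0.03" --pt "-1 0 -0.22 0.6 -0.06" --pt "-1 0 -0.32 0.6 -0.1" --pt "-1 0 -0.42 0.6 -0.14" --pt "-1 0 -0.52 0.6 -0.18" --pt "-1 0 -0.62 0.6 -0.22" --pt "-1 0 -0.72 0.6 -0.26" --pt "-1 0 -0.8 0.6 -0.3" --pt "-1 0 -0.86 0.6 -0.34" --pt "-1 0 -0.9 0.6 -0.36" --pt "-1 0 -0.92 0.6 -0.377" --pt "-1 0 -0.92 0.6 -0.377"

```text
time_s: 5.2
position: [0.474, 0.0973, 0.1757]
tcp_rot: [[-0.093, 0.996, -0.001], [0.996, 0.093, -0.0], [-0.0, -0.001, -1.0]]
force: [0.5, 0.4, -2.8]
opening: 0.524
grasp_force: 30.0
```

Emit:
step_arm --pt "-1 0.02 -0.05 0 0" --pt "-1 0.06 -0.12 0 0" --pt "-1 0.12 -0.2 0 0" --pt "-1 0.19 -0.29 0 0" --pt "-1 0.26 -0.38 0 0" --pt "-1 0.34 -0.47 0 0" --pt "-1 0.42 -0.56 0 0" --pt "-1 0.5 -0.64 0 0" --pt "-1 0.57 -0.7 0 0" --pt "-1 0.62 -0.74 0 0" --pt "-1 0.638 -0.752 0 0" --pt "-1 0.638 -0.752 0 0" --pt "-1 0.638 -0.752 0 0" --pt "-1 0.638 -0.752 0 0"

```text
time_s: 6.6
position: [0.6332, -0.0886, 0.1754]
tcp_rot: [[-0.095, 0.995, -0.001], [0.995, 0.095, 0.001], [0.001, -0.001, -1.0]]
force: [-1.3, -0.1, -2.2]
opening: 0.521
grasp_force: 30.0
```

Emit:
step_arm --pt "-1 0.003 -0.002 -0.04 0" --pt "-1 0.003 -0.002 -0.1 0" --pt "-1 0.003 -0.002 -0.17 0" --pt "-1 0.003 -0.002 -0.24 0" --pt "-1 0.003 -0.002 -0.29 0" --pt "-1 0.003 -0.002 -0.33 0" --pt "-1 0.003 -0.002 -0.35 0" --pt "-1 0.003 -0.002 -0.36 0" --pt "-1 0.003 -0.002 -0.366 0" --pt "-1 0.003 -0.002 -0.37 0" --pt "-1 0.003 -0.002 -0.373 0" --pt "-1 0.003 -0.002 -0.376 0" --pt "-1 0.003 -0.002 -0.379 0" --pt "-1 0.003 -0.002 -0.379 0" --pt "-1 0.003 -0.002 -0.379 0"

```text
time_s: 8.1
position: [0.635, -0.0899, 0.0808]
tcp_rot: [[-0.094, 0.996, 0.0], [0.996, 0.094, 0.0], [-0.0, 0.0, -1.0]]
force: [0.8, 0.6, -2.8]
opening: 0.523
grasp_force: 30.0
```

Force still shows the weight, so it is about 1 mm above the setter. I'll keep creeping down.

Emit:
step_arm --pt "-1 0 0 -0.002 0" --pt "-1 0 0 -0.004 0" --pt "-1 0 0 -0.005 0" --pt "-1 0 0 -0.005 0"

```text
time_s: 8.5
position: [0.635, -0.0899, 0.0797]
tcp_rot: [[-0.094, 0.996, 0.0], [0.996, 0.094, -0.0], [-0.0, 0.0, -1.0]]
force: [-1.5, 0.2, -1.8]
opening: 0.519
grasp_force: 30.0
```

Emit:
step_arm --pt "-1 0 0 -0.002 0" --pt "-1 0 0 -0.004 0" --pt "-1 0 0 -0.004 0"

```text
time_s: 8.8
position: [0.635, -0.0899, 0.0797]
tcp_rot: [[-0.095, 0.996, 0.0], [0.996, 0.095, -0.0], [-0.0, 0.0, -1.0]]
force: [-1.8, -0.1, 5.0]
opening: 0.521
grasp_force: 30.0
```

Emit:
step_arm --pt "0.15 0 0 0.002 0" --pt "0.3 0 0 0.002 0" --pt "0.6 0 0 0.002 0" --pt "0.8 0 0 0.002 0" --pt "0.8 0 0 0.002 0" --pt "0.8 0 0 0.03 0" --pt "0.8 0 0 0.1 0" --pt "0.8 0 0 0.2 0" --pt "0.8 0 0 0.3 0" --pt "0.8 0 0 0.36 0" --pt "0.8 0 0 0.4 0" --pt "0.8 0 0 0.4 0" --pt "0.8 0 0 0.4 0"

```text
time_s: 10.1
position: [0.6346, -0.0898, 0.1782]
tcp_rot: [[-0.095, 0.996, -0.001], [0.996, 0.095, 0.0], [0.0, -0.001, -1.0]]
force: [-0.9, -1.0, -0.6]
opening: 0.901
grasp_force: 0.0
```

```bash
python3 - <<'E'
from rig import *
from h import *
for n in("top","scene"):
    c=capture(n); np.savez(n+"1.npz",**c)
    u,v=proj(c,[.6345,-.0891,.116]); e=white(c,u,v,12); print(n,np.round((u,v),1),np.round(e,1),ray(c,*e[:2],.116).round(4))
    if n=="scene": cv2.imwrite("pics/s1.png",cv2.resize(c["color"][130:330,130:430],None,fx=2.5,fy=2.5)[:,:,::-1])
E
```

```text
Traceback (most recent call last):
  File "h.py", line 12, in white
    cs,_=cv2.findContours(m,cv2.RETR_EXTERNAL,cv2.CHAIN_APPROX_NONE); k=max(cs,key=cv2.contourArea)
                                                                        ~~~^^^^^^^^^^^^^^^^^^^^^^^^
ValueError: max() iterable argument is empty
```

The arm hides flask_2 from the top camera, so I'll move on to above flask_3 and look from there.

Emit:
step_arm --pt "1 -0.05 0 0 0" --pt "1 -0.15 0.01 0 0" --pt "1 -0.28 0.02 0 0" --pt "1 -0.42 0.03 0 0" --pt "1 -0.56 0.034 0 0" --pt "1 -0.67 0.034 0 0" --pt "1 -0.75 0.034 0 0" --pt "1 -0.797 0.034 0 0" --pt "1 -0.797 0.034 0 0" --pt "1 -0.797 0.034 0 0"

```text
time_s: 11.15
position: [0.4368, -0.0819, 0.1785]
tcp_rot: [[-0.094, 0.996, 0.001], [0.996, 0.094, -0.0], [-0.0, 0.001, -1.0]]
force: [0.8, 0.1, -0.4]
opening: 0.997
grasp_force: 0.0
```

```bash
python3 - <<'E'
from rig import *
from h import *
for n in("top","scene"):
    c=capture(n); np.savez(n+"1.npz",**c)
    if n=="scene": cv2.imwrite("pics/s1.png",cv2.resize(c["color"][130:330,130:430],None,fx=2.5,fy=2.5)[:,:,::-1])
    u,v=proj(c,[.6345,-.0891,.116]); e=white(c,u,v,12); print(n,np.round((u,v),1),np.round(e,1),ray(c,*e[:2],.116).round(4))
E
```

```text
top [309.5 178.4] [308.8 175.6  17.8  30.3] [ 0.6434 -0.0867]
scene [265.2 242.4] [265.1 243.3  17.   19.9] [ 0.6364 -0.0904]
```

View pics/s1.png

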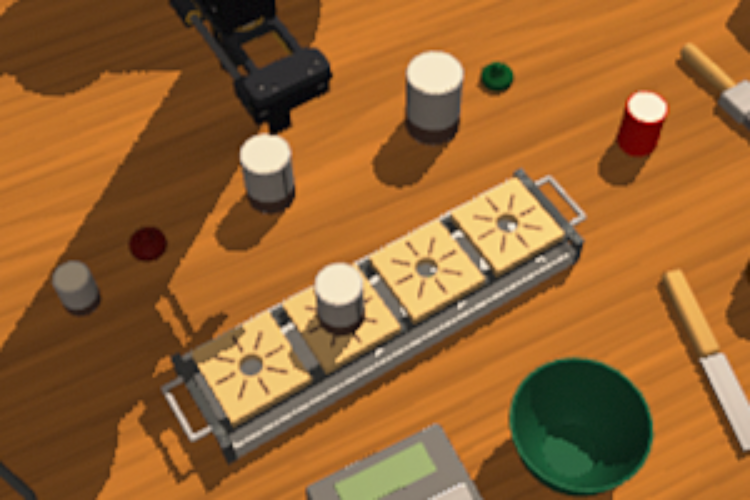

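Flask_2 is upright on the second setter from the tong end, at crop (339,280). Now flask_3.

Emit:
step_arm --pt "1 -0.003 0 -0.05 0" --pt "1 -0.003 0 -0.14 0" --pt "1 -0.003 0 -0.24 0" --pt "1 -0.003 0 -0.34 0" --pt "1 -0.003 0 -0.43 0" --pt "1 -0.003 0 -0.51 0" --pt "1 -0.003 0 -0.56 0" --pt "1 -0.003 0 -0.58 0" --pt "1 -0.003 0 -0.58 0" --pt "0.5 -0.003 0 -0.58 0" --pt "0.3 -0.003 0 -0.58 0" --pt "-1 -0.003 0 -0.58 0" --pt "-1 -0.003 0 -0.58 0" --pt "-1 -0.003 0 -0.58 0" --pt "-1 -0.003 0 -0.58 0" --pt "-1 -0.003 0 -0.58 0" --pt "-1 -0.003 0 -0.58 0" --pt "-1 -0.003 0 -0.58 0" --pt "-1 -0.003 0 -0.58 0"

```text
time_s: 13.15
position: [0.435, -0.0814, 0.0338]
tcp_rot: [[-0.095, 0.996, 0.0], [0.996, 0.095, -0.0], [-0.0, 0.0, -1.0]]
force: [-0.6, -0.4, 5.8]
opening: 0.616
grasp_force: 30.0
```

Emit:
step_arm --pt "-1 0 0 0.03 0" --pt "-1 0 0 0.08 0" --pt "-1 0 0 0.16 0" --pt "-1 0 0 0.26 0" --pt "-1 0 0.04 0.36 0" --pt "-1 0 0.1 0.45 0" --pt "-1 0.02 0.17 0.52 0" --pt "-1 0.06 0.24 0.55 0" --pt "-1 0.12 0.3 0.55 0" --pt "-1 0.2 0.34 0.55 0" --pt "-1 0.29 0.36 0.55 0" --pt "-1 0.38 0.367 0.55 0" --pt "-1 0.47 0.367 0.55 0" --pt "-1 0.56 0.367 0.55 0" --pt "-1 0.64 0.367 0.55 0" --pt "-1 0.7 0.367 0.55 0" --pt "-1 0.74 0.367 0.55 0" --pt "-1 0.76 0.367 0.55 0" --pt "-1 0.76 0.367 0.55 0" --pt "-1 0.76 0.367 0.55 0"

```text
time_s: 15.15
position: [0.6238, 0.0105, 0.1707]
tcp_rot: [[-0.095, 0.996, -0.002], [0.996, 0.095, 0.0], [0.001, -0.002, -1.0]]
force: [0.2, -0.2, -4.4]
opening: 0.614
grasp_force: 30.0
```

Emit:
step_arm --pt "-1 0 0 -0.04 0" --pt "-1 0 0 -0.1 0" --pt "-1 0 0 -0.17 0" --pt "-1 0 0 -0.23 0" --pt "-1 0 0 -0.27 0" --pt "-1 0 0 -0.3 0" --pt "-1 0 0 -0.315 0" --pt "-1 0 0 -0.322 0" --pt "-1 0 0 -0.325 0" --pt "-1 0 0 -0.328 0" --pt "-1 0 0 -0.33 0" --pt "-1 0 0 -0.332 0" --pt "-1 0 0 -0.332 0" --pt "-1 0 0 -0.332 0"

```text
time_s: 16.55
position: [0.6251, 0.0103, 0.0882]
tcp_rot: [[-0.094, 0.996, 0.0], [0.996, 0.094, -0.0], [-0.0, 0.0, -1.0]]
force: [-0.5, -0.9, -4.1]
opening: 0.612
grasp_force: 30.0
```

Emit:
step_arm --pt "-1 0 0 -0.002 0" --pt "-1 0 0 -0.003 0" --pt "-1 0 0 -0.003 0"

```text
time_s: 16.85
position: [0.6251, 0.0103, 0.0879]
tcp_rot: [[-0.094, 0.996, 0.0], [0.996, 0.094, -0.0], [-0.0, 0.0, -1.0]]
force: [-1.4, -0.0, 1.1]
opening: 0.613
grasp_force: 30.0
```

Emit:
step_arm --pt "0.3 0 0 0 0" --pt "0.45 0 0 0 0" --pt "0.7 0 0 0 0" --pt "0.9 0 0 0 0" --pt "0.9 0 0 0 0" --pt "0.9 0 0 0.03 0" --pt "0.9 0 0 0.1 0" --pt "0.9 0 0 0.2 0" --pt "0.9 0 0 0.3 0" --pt "0.9 0 0 0.37 0" --pt "0.9 0 0 0.4 0" --pt "1 -0.05 0 0.4 0" --pt "1 -0.15 0.03 0.4 0" --pt "1 -0.28 0.1 0.4 0" --pt "1 -0.42 0.2 0.4 0" --pt "1 -0.56 0.3 0.4 0" --pt "1 -0.68 0.38 0.4 0" --pt "1 -0.76 0.44 0.4 0" --pt "1 -0.783 0.456 0.4 0" --pt "1 -0.783 0.456 0.4 0"

```text
time_s: 18.85
position: [0.4289, 0.1246, 0.1873]
tcp_rot: [[-0.096, 0.995, 0.0], [0.995, 0.096, -0.0], [-0.0, 0.0, -1.0]]
force: [0.0, -0.5, 0.1]
opening: 0.998
grasp_force: 0.0
```

Emit:
step_arm --pt "1 0 0 -0.04 0" --pt "1 0 0 -0.12 0" --pt "1 0 0 -0.22 0" --pt "1 0 0 -0.32 0" --pt "1 0 0 -0.42 0" --pt "1 0 0 -0.5 0" --pt "1 0 0 -0.55 0" --pt "1 0 0 -0.577 0" --pt "1 0 0 -0.577 0" --pt "0.6 0 0 -0.577 0" --pt "-1 0 0 -0.577 0" --pt "-1 0 0 -0.577 0" --pt "-1 0 0 -0.577 0" --pt "-1 0 0 -0.577 0" --pt "-1 0 0 -0.577 0" --pt "-1 0 0 -0.577 0" --pt "-1 0 0 -0.577 0"

```text
time_s: 20.55
position: [0.4283, 0.1243, 0.0435]
tcp_rot: [[-0.095, 0.995, -0.001], [0.995, 0.095, -0.0], [-0.0, -0.001, -1.0]]
force: [-3.1, -1.4, 5.3]
opening: 0.721
grasp_force: 30.0
```

Emit:
step_arm --pt "-1 0 0 0.03 0" --pt "-1 0 0 0.08 0" --pt "-1 0 0 0.16 0" --pt "-1 0 0 0.25 0" --pt "-1 0 0 0.34 0" --pt "-1 0 0 0.42 0" --pt "-1 0.02 0 0.46 0" --pt "-1 0.06 0 0.48 0" --pt "-1 0.12 -0.01 0.48 0" --pt "-1 0.2 -0.02 0.48 0" --pt "-1 0.29 -0.03 0.48 0" --pt "-1 0.38 -0.04 0.48 0" --pt "-1 0.47 -0.05 0.48 0" --pt "-1 0.56 -0.058 0.48 0" --pt "-1 0.63 -0.058 0.48 0" --pt "-1 0.69 -0.058 0.48 0" --pt "-1 0.73 -0.058 0.48 0" --pt "-1 0.744 -0.058 0.48 0" --pt "-1 0.744 -0.058 0.48 0" --pt "-1 0.744 -0.058 0.48 0"

```text
time_s: 22.55
position: [0.614, 0.1099, 0.1625]
tcp_rot: [[-0.095, 0.996, -0.002], [0.996, 0.095, 0.0], [0.0, -0.002, -1.0]]
force: [0.4, -0.4, -7.0]
opening: 0.717
grasp_force: 30.0
```

Emit:
step_arm --pt "-1 0 0 -0.03 0" --pt "-1 0 0 -0.08 0" --pt "-1 0 0 -0.13 0" --pt "-1 0 0 -0.18 0" --pt "-1 0 0 -0.21 0" --pt "-1 0 0 -0.23 0" --pt "-1 0 0 -0.24 0" --pt "-1 0 0 -0.246 0" --pt "-1 0 0 -0.25 0" --pt "-1 0 0 -0.253 0" --pt "-1 0 0 -0.256 0" --pt "-1 0 0 -0.258 0" --pt "-1 0 0 -0.258 0" --pt "-1 0 0 -0.258 0"

```text
time_s: 23.95
position: [0.6153, 0.1098, 0.0987]
tcp_rot: [[-0.094, 0.996, 0.0], [0.996, 0.094, 0.0], [-0.0, 0.0, -1.0]]
force: [-0.3, -0.2, -6.4]
opening: 0.718
grasp_force: 30.0
```

Emit:
step_arm --pt "-1 0 0 -0.002 0" --pt "-1 0 0 -0.004 0" --pt "-1 0 0 -0.005 0" --pt "-1 0 0 -0.005 0"

```text
time_s: 24.35
position: [0.6153, 0.1098, 0.0976]
tcp_rot: [[-0.094, 0.996, 0.0], [0.996, 0.094, -0.0], [-0.0, 0.0, -1.0]]
force: [-0.3, 0.3, -4.0]
opening: 0.72
grasp_force: 30.0
```

Emit:
step_arm --pt "-1 0 0 -0.001 0" --pt "-1 0 0 -0.002 0" --pt "-1 0 0 -0.002 0"

```text
time_s: 24.65
position: [0.6154, 0.1098, 0.0976]
tcp_rot: [[-0.095, 0.996, 0.0], [0.996, 0.095, -0.0], [-0.0, 0.0, -1.0]]
force: [-2.3, 0.1, 2.1]
opening: 0.717
grasp_force: 30.0
```

Emit:
step_arm --pt "0.6 0 0 0 0" --pt "0.8 0 0 0 0" --pt "1 0 0 0 0" --pt "1 0 0 0 0" --pt "1 0 0 0 0" --pt "1 0 0 0.03 0" --pt "1 0 0 0.1 0" --pt "1 0 0 0.2 0" --pt "1 0 0 0.3 0" --pt "1 0 0 0.38 0" --pt "1 -0.05 0 0.42 0" --pt "1 -0.15 -0.03 0.42 0" --pt "1 -0.25 -0.1 0.42 0" --pt "1 -0.35 -0.2 0.42 0" --pt "1 -0.45 -0.32 0.42 0" --pt "1 -0.52 -0.46 0.42 0" --pt "1 -0.56 -0.6 0.42 0" --pt "1 -0.579 -0.74 0.42 0" --pt "1 -0.579 -0.84 0.42 0" --pt "1 -0.579 -0.9 0.42 0"

```text
time_s: 26.65
position: [0.4694, -0.1165, 0.2018]
tcp_rot: [[-0.092, 0.996, -0.001], [0.996, 0.092, 0.0], [0.0, -0.001, -1.0]]
force: [-0.2, 0.3, -1.0]
opening: 1.002
grasp_force: 0.0
```

Emit:
step_arm --pt "1 0 -0.1 0 0" --pt "1 0 -0.22 0 0" --pt "1 0 -0.36 0 0" --pt "1 0 -0.5 0 0" --pt "1 0 -0.62 0 0" --pt "1 0 -0.72 -0.05 0" --pt "1 0 -0.77 -0.15 0" --pt "1 0 -0.783 -0.25 0" --pt "1 0 -0.783 -0.3 0" --pt "1 0 -0.783 -0.3 0" --pt "1 0 -0.783 -0.3 0"

```text
time_s: 27.75
position: [0.4707, -0.3102, 0.1271]
tcp_rot: [[-0.095, 0.995, -0.0], [0.995, 0.095, 0.0], [0.0, -0.0, -1.0]]
force: [0.5, -0.2, 0.3]
opening: 1.0
grasp_force: 0.0
```

```bash
python3 - <<'E'
from rig import *
from h import *
for n in("top","scene"):
    c=capture(n); np.savez(n+"2.npz",**c)
    f=4 if n=="top" else 2.5
    cr=c["color"][140:270,220:400] if n=="top" else c["color"][130:330,130:430]
    cv2.imwrite(f"pics/{n}2.png",cv2.resize(cr,None,fx=f,fy=f,interpolation=2)[:,:,::-1])
    for k,p in((2,[.6345,-.0891,.116]),(3,[.6249,.0103,.129]),(4,[.6153,.1097,.144])):
        print(n,k,proj(c,p).round(1))
E
```

```text
top 2 [309.5 178.4]
top 3 [277.5 178.5]
top 4 [244.8 178.4]
scene 2 [265.2 242.4]
scene 3 [301.3 220. ]
scene 4 [336.1 197.8]
```

View pics/top2.png

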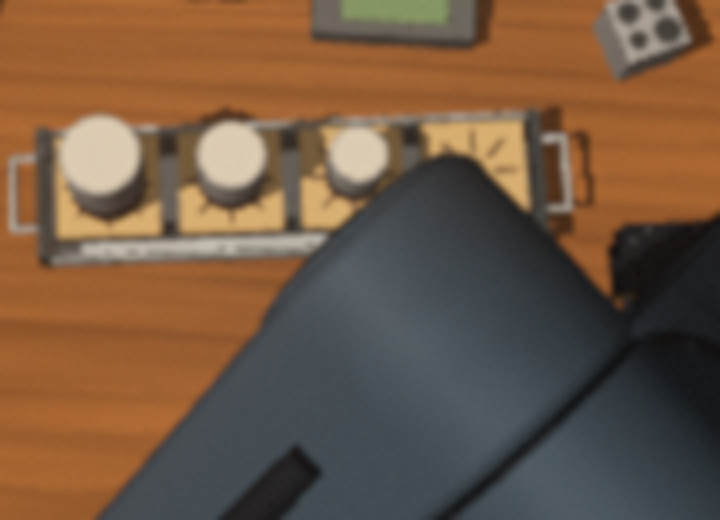

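View pics/scene2.png

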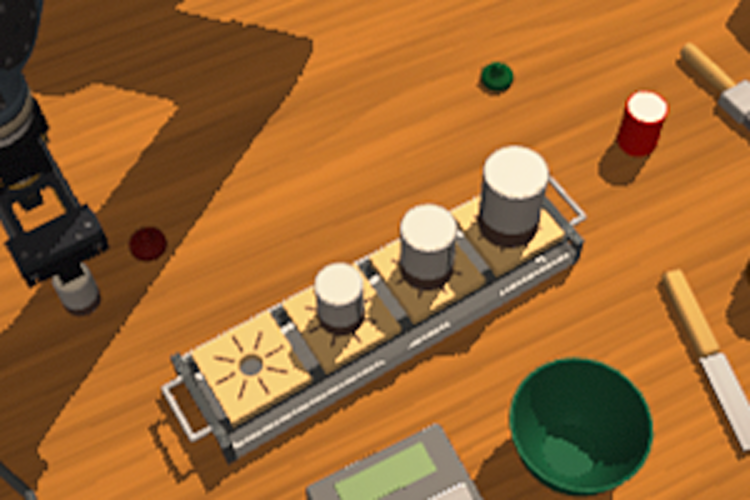

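Flasks 4, 3 and 2 stand at top pixels (245,179), (278,179) and (309.5,179), all within 1 px of the predicted positions. Now flask_1.

Emit:
step_arm --pt "1 0 0 -0.04 0" --pt "1 0 0 -0.12 0" --pt "1 0 0 -0.2 0" --pt "1 0 0 -0.28 0" --pt "1 0 0 -0.35 0" --pt "1 0 0 -0.4 0" --pt "1 0 0 -0.43 0" --pt "1 0 0 -0.442 0" --pt "0.5 0 0 -0.442 0" --pt "0 0 0 -0.442 0" --pt "-1 0 0 -0.442 0" --pt "-1 0 0 -0.442 0" --pt "-1 0 0 -0.442 0" --pt "-1 0 0 -0.442 0" --pt "-1 0 0 -0.442 0" --pt "-1 0 0 -0.442 0" --pt "-1 0 0 -0.442 0" --pt "-1 0 0 -0.442 0"

```text
time_s: 29.65
position: [0.4705, -0.3109, 0.0164]
tcp_rot: [[-0.095, 0.996, -0.0], [0.996, 0.095, 0.0], [0.0, -0.0, -1.0]]
force: [-1.0, 0.2, 1.7]
opening: 0.428
grasp_force: 30.0
```

Emit:
step_arm --pt "-1 0 0 0.03 0" --pt "-1 0 0 0.08 0" --pt "-1 0 0 0.16 0" --pt "-1 0 0 0.25 0" --pt "-1 0 0.02 0.34 0" --pt "-1 0 0.07 0.42 0" --pt "-1 0.02 0.14 0.46 0" --pt "-1 0.06 0.22 0.48 0" --pt "-1 0.12 0.3 0.48 0" --pt "-1 0.2 0.37 0.48 0" --pt "-1 0.28 0.42 0.48 0" --pt "-1 0.36 0.46 0.48 0" --pt "-1 0.44 0.48 0.48 0" --pt "-1 0.52 0.49 0.48 0" --pt "-1 0.59 0.49 0.48 0" --pt "-1 0.65 0.49 0.48 0" --pt "-1 0.68 0.49 0.48 0" --pt "-1 0.694 0.49 0.48 0" --pt "-1 0.694 0.49 0.48 0" --pt "-1 0.694 0.49 0.48 0"

```text
time_s: 31.65
position: [0.6431, -0.1883, 0.1363]
tcp_rot: [[-0.094, 0.996, -0.001], [0.996, 0.094, 0.0], [0.001, -0.001, -1.0]]
force: [-1.0, 0.3, -0.6]
opening: 0.426
grasp_force: 30.0
```

Emit:
step_arm --pt "-1 0 0 -0.03 0" --pt "-1 0 0 -0.08 0" --pt "-1 0 0 -0.13 0" --pt "-1 0 0 -0.18 0" --pt "-1 0 0 -0.21 0" --pt "-1 0 0 -0.23 0" --pt "-1 0 0 -0.24 0" --pt "-1 0 0 -0.246 0" --pt "-1 0 0 -0.25 0" --pt "-1 0 0 -0.253 0" --pt "-1 0 0 -0.256 0" --pt "-1 0 0 -0.258 0" --pt "-1 0 0 -0.26 0" --pt "-1 0 0 -0.26 0" --pt "-1 0 0 -0.26 0"

```text
time_s: 33.15
position: [0.644, -0.1884, 0.0713]
tcp_rot: [[-0.094, 0.996, 0.0], [0.996, 0.094, -0.0], [-0.0, 0.0, -1.0]]
force: [1.0, 0.0, -0.7]
opening: 0.431
grasp_force: 30.0
```

Emit:
step_arm --pt "-1 0 0 -0.002 0" --pt "-1 0 0 -0.004 0" --pt "-1 0 0 -0.004 0" --pt "-1 0 0 -0.004 0"

```text
time_s: 33.55
position: [0.644, -0.1884, 0.0704]
tcp_rot: [[-0.095, 0.996, 0.0], [0.996, 0.095, -0.0], [-0.0, 0.0, -1.0]]
force: [-0.1, -0.0, 0.2]
opening: 0.427
grasp_force: 30.0
```

Emit:
step_arm --pt "-1 0 0 -0.001 0" --pt "-1 0 0 -0.001 0"

```text
time_s: 33.75
position: [0.644, -0.1884, 0.0704]
tcp_rot: [[-0.095, 0.996, 0.0], [0.996, 0.095, -0.0], [-0.0, 0.0, -1.0]]
force: [-0.6, -0.3, 2.8]
opening: 0.43
grasp_force: 30.0
```

Contact. I'll release, lift clear and back away.

Emit:
step_arm --pt "0 0 0 0 0" --pt "0.2 0 0 0 0" --pt "0.5 0 0 0 0" --pt "0.8 0 0 0 0" --pt "0.8 0 0 0 0" --pt "0.8 0 0 0.03 0" --pt "0.8 0 0 0.1 0" --pt "0.8 0 0 0.2 0" --pt "0.8 0 0 0.3 0" --pt "0.8 0 0 0.4 0" --pt "0.8 0 0 0.5 0" --pt "0.8 -0.1 -0.05 0.55 0" --pt "0.8 -0.25 -0.15 0.55 0" --pt "0.8 -0.4 -0.3 0.55 0" --pt "0.8 -0.55 -0.45 0.55 0" --pt "0.8 -0.7 -0.6 0.55 0" --pt "0.8 -0.8 -0.75 0.55 0" --pt "0.8 -0.85 -0.85 0.55 0" --pt "0.8 -0.85 -0.85 0.55 0" --pt "0.8 -0.85 -0.85 0.55 0"

```text
time_s: 35.75
position: [0.4311, -0.4015, 0.208]
tcp_rot: [[-0.092, 0.996, 0.001], [0.996, 0.092, 0.0], [0.0, 0.001, -1.0]]
force: [0.3, 0.4, 0.0]
opening: 0.899
grasp_force: 0.0
```

```bash
python3 - <<'E'
from rig import *
from h import *
for n in("top","scene"):
    c=capture(n)
    f=4 if n=="top" else 2
    cr=c["color"][140:270,220:400] if n=="top" else c["color"][130:420,60:430]
    cv2.imwrite(f"pics/{n}3.png",cv2.resize(cr,None,fx=f,fy=f,interpolation=2)[:,:,::-1])
    print(n,proj(c,[.6441,-.1885,.104]).round(1))
E
```

```text
top [340.7 178.2]
scene [227.7 265.6]
```

View pics/top3.png

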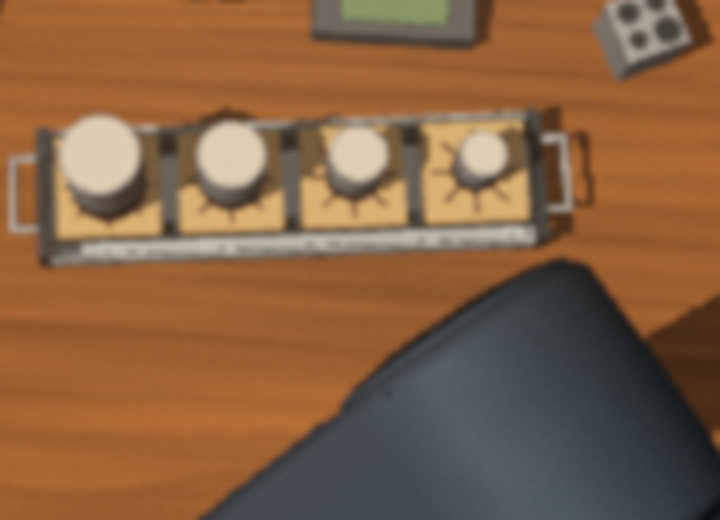

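View pics/scene3.png

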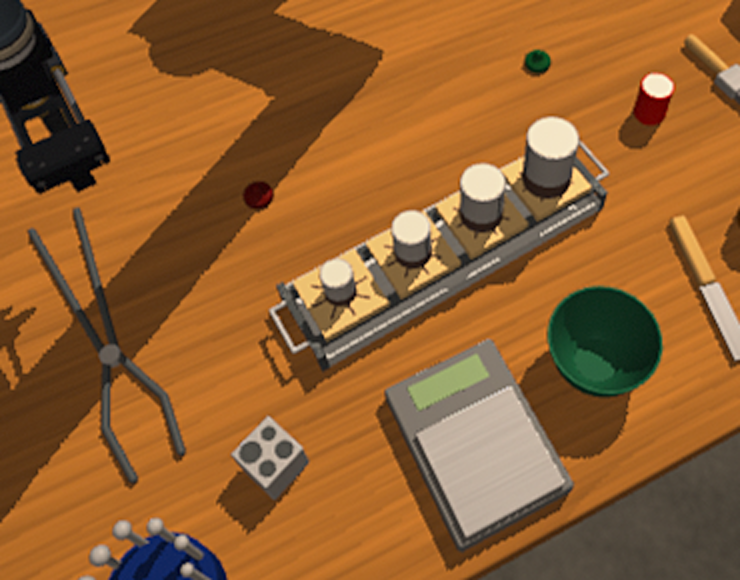

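Flask_1 is at top pixel (340.7,178.8), against a predicted (340.7,178.2). All four stand upright in order, smallest at the tong end, and the tongs have not moved. Handing in.

```bash
python3 -c "
from rig import *
print(hand_in())"
```

```text
the job is handed in; nothing more can be done
None
```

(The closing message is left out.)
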